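Clip the thermometer into its charging dock

TASK

Clip the kitchen thermometer into its charging dock: lift it by its orange push-cap, stand its foot upright between the yellow marks on the dock with its hook pointing towards the green lamp, and press the cap well down so that the sprung hook comes out into the slot. Keeping the cap pressed, slide the thermometer along the slot towards the lamp until you feel the hook's shank come up against the steel cross pin in the slot, then let the cap rise so that the hook catches under the pin, and let go. Press and slide gently, with only a light push against the dock and pin, and leave the other things on the worktop as they are.

Things in the scene. Friction and masses are not known exactly. Their poses are not given: they have to be found in the camera images.
- thermometer: Upright thermometer, 91 mm tall with its cap up, 0.19 kg: black foot 44 x 43 mm, white 20 mm square stem with a green screen on its -x face, orange push-cap on top. Origin: centre of the foot's underside; z up; x is where its hook points (away from the screen). Starts standing on the worktop, cap up. A 14 mm wide gap along x under the foot hides the retracted hook.
- plunger (a joint): How far cap and hook are pushed down relative to the foot, in m: 0 = cap up, hook hidden in the foot; 0.020 = end stop. Spring: 2 N at 0, 0.3 N more per mm, 8 N at the stop; it returns by itself. The hook passes below the pin when pushed down 0.0135 to 0.020; caught under the pin it rests at about 0.011.
- cap_top (a point): Centre of the top of the orange cap (moves with it). The cap is a 24 x 24 mm square block, 34 mm high, its faces square to the thermometer's x and y; below it, when up, 21 mm of thin neck shows above the 20 mm wide stem. It can be gripped on either pair of faces.
- hook: Steel J-hook carried by the cap: 5 mm square upright shank on the thermometer's axis; at its foot a leg 4 mm thick and 5 mm wide reaching 12 mm from the axis along +x, its last 2 mm upturned by 2 mm. Origin on the axis, at the foot's underside when the cap is up; the leg lies 1 to 5 mm above this origin.
- dock: Fixed grey dock, 150 (x) x 96 (y) x 36 mm, flat top. Origin: centre of its underside; x runs along its slot to the green lamp at the +x end. Slot 11 mm wide, 100 mm long, 24 mm deep, centred in the top. A 5 mm steel pin crosses the slot, its top 1 mm and underside 6 mm below the dock's top; it sits 4 to 32 mm from the dock's centre towards the lamp, differently each time: find it by feel.
- dock_seat (a point): Middle of the entry place between the two yellow marks, on the slot's centre line in the plane of the dock's top, 30 mm from the dock's centre on the side away from the lamp. The thermometer's axis goes here, its x along the dock's x; the slot below is free for the hook.
- tin: Bystander: low tin, 76 mm wide, 58 mm high. Origin at the centre of its underside.
- spice: Bystander: spice jar with a dark cap, 41 mm wide, 105 mm high. Origin at the centre of its underside.
- jar: Bystander: glass jar with a black lid, 64 mm wide, 94 mm high. Origin at the centre of its underside.
- mug: Bystander: plain white mug, 88 x 127 x 95 mm. Origin at the centre of its underside.
- candle: Bystander: tea light in a metal cup, 38 mm wide, 15 mm high. Origin at the centre of its underside.
- bottle_1: Bystander: soap bottle with a pump, 56 x 72 x 182 mm. Origin at the centre of its underside.

How it is judged:
On the way, in this order (a step that is already met when the one before it is completed fails the run):
1. the cap is pressed (13 mm or more) with the thermometer's foot flat on the dock over the slot (value of joint plunger above 0.013 m and z of thermometer in the frame of dock between 0.034 and 0.0385 m and y of thermometer in the frame of dock between -0.006 and 0.006 m and x of thermometer in the frame of dock between -0.045 and 0.034 m), for 0.1 s.
2. the cap has risen and the hook has caught under the pin (value of joint plunger between 0.009 and 0.0125 m and contact force between hook and dock above 2 N and z of thermometer in the frame of dock between 0.034 and 0.0385 m and y of thermometer in the frame of dock between -0.006 and 0.006 m and x of thermometer in the frame of dock between -0.008 and 0.032 m), for 0.2 s.
At the end, for the whole second after the job is handed in: The thermometer stands upright (within 0.08 rad) and at rest with its foot flat on the dock, on the slot's centre line within 6 mm and in line with it within 0.35 rad, and its hook is caught under the pin: the cap is held 9 to 12.5 mm down and the hook pulls on the pin with more than 2 N (all of step 2 and angle between thermometer's own z axis and vertical below 0.08 rad and angle between the x axis of thermometer and the x axis of dock, either way round below 0.35 rad and linear speed of thermometer below 0.01 m/s); the robot touches nothing.
It fails at once if the hook is pushed against the dock or its pin with more than 20 N (contact force between hook and dock above 20 N).
It fails at once if the thermometer is pressed against the dock with more than 40 N (contact force between thermometer and dock above 40 N).
It fails at once if the thermometer is tipped over (more than 0.6 rad) (angle between thermometer's own z axis and vertical above 0.6 rad).
It fails at once if a bystander is moved by more than 20 mm (distance of any of tin, spice, jar, mug, candle, bottle_1 from where it was at the start of the episode above 0.02 m).
It also fails if it takes over 45 s, if anything falls off the work surface, if the arm or the gripper's body presses on something with over 40 N, if the wrist force passes 120 N, or if a joint passes its speed limit or range.

ROBOT

A 6-joint arm with a two-finger parallel gripper is mounted at the origin on a cart in front of the work surface, level with it; the furniture and walls round the work are solid. World frame = base frame: x ahead of the robot, y to its left, z up, the work surface at z = 0. Lengths are in m, angles in rad, forces in N, time in s.
With the tool pointing down it reaches from about 0.425 to 0.95 m from the base axis. Payload 14.7 kg.
Tool frame: the origin (TCP) lies on the mounting face of the last link; the fingertips stand 173 mm ahead of it and the grasp point (between the pads) lies 155 mm ahead of it; z points along the fingers, y is the line along which they close (so a half turn about z gives the same grasp; the last joint's range is limited). The gripper opens to 85 mm and grips with 20 to 120 N. Pads are 22 mm wide; open, the fingers measure 114 mm over their backs; the gripper's body (76 mm by 85 mm) begins 54 mm behind the grasp point. The pads swing forward as they close: fully open they stand 13 mm farther back than shut.
Start: joints at [1.124, 0.48, 1.596, -0, 1.065, -0.047], TCP at [0.253, 0.599, 0.405] pointing down, gripper open.
Joint ranges: [-2.75, 2.75], [-0.82, 2.05], [0.23, 2.67], [-1.56, 4.7], [0.09, 2.69], [-2.92, 2.92]. Speed limits (rad/s): [1.89, 1.89, 2.39, 3.01, 3.01, 3.01].

INTERFACE

Orientations are given as a unit quaternion [x, y, z, w].
In Python, from bench import state, snapshot, camera_model, sign_off gives the robot as it stands. The module is installed in compiled form; this text tells all that it offers.
- The arm moves only by the shell command python3 -m inch 'ROWS'. ROWS is JSON, a list that holds one entry, the list of rows, each a list of 5 numbers: the shift along the tool's x, y, z each as a share of 1000 mm, from -1 to 1, then the turn about the tool's z as a share of 120 degrees, from -1 to 1, then the closure, from 0 (fully open) to 1 (shut). In form: [[[tx, ty, tz, twist, hand], ...]]. A call has 1 to 10 rows; each row shifts and turns the commanded pose from where the row before left it, along the tool's axes as they then stand; what a row does not reach is not made up. A row lasts 1/12 s, in which the tool goes at most 41.7 mm and 7.16 degrees, less where a joint would pass 70% of its speed; a pose out of reach is approached as far as the arm can. A call with a number of a shift or a turn outside -1 to 1 is refused whole. A call with a gripper value outside its range is refused whole. The fingers move at their own pace and stop on an object; the grip force is fixed at half the most. Time passes only in rows, so rows that do not move let the fingers close. It gives the time, the measured TCP pose, the force, the opening and the grip force at its end, in the units of the state.
- state(): the state, without advancing time (a new reading comes with each control period).
- snapshot(name): name is "scene" or "top" or "wrist"; returns the picture (400x640x3 uint8, red, green, blue); there is no depth.
- camera_model(name): a dict with "K" (3x3 intrinsics, pixels), "k1" (the pictures are not rectified: a ray, as slopes to the right and down, at radius r is drawn at 1 + k1 r^2 times it, then the intrinsics apply), "rvec" (rotation vector, rad) and "tvec" (3), from world to camera coordinates, as OpenCV has them; the wrist camera has in their place "tool_from_camera" (4x4, takes a point from camera to tool coordinates, whose origin is the TCP and whose axes are the flange's). Camera axes: x right, y down, z forward; pixel columns grow to the right and rows downward; lengths in m; the calibration is good to about 2 mm. A picture is of the moment at which its call begins: read the wrist's pose just before it. camera_model takes no time and is no camera call.
- sign_off(): hands the job in; it is judged then, once.
The state is a dict: "time_s": time; "joint_positions": joint angles; "joint_vel": joint speeds; "tau": joint torques, N m; "position": TCP position; "orientation": TCP orientation; "wrist_force": force on the tool from outside, world axes, zero at the start; "moment": the same for the moment, N m; "width": finger opening in m; "finger_force": force on a finger pad.
Only numpy, scipy, OpenCV 4.12 (cv2) and the standard library are available. Lean on these libraries where they do the work, as an engineer would, in place of code of your own. Each camera call takes 0.05 s, during which the arm holds its last target. There are 200 camera calls.

## Working session

There is one attempt and no reset: what is moved stays moved. The work goes in short steps, Python scripts to look and compute and a shell command to move; the robot and the scene stay as the last step left them, time stands still between calls to the robot, and variables do not carry over. Pictures are saved under pics/ and viewed, at most 10 in all, crops included, and the job is handed in when it is done.

```bash
mkdir -p pics
python3 - <<'E'
from bench import *
import cv2
s=state();print(s)
for n in("scene","top"):
    cv2.imwrite(f"pics/{n}0.png",snapshot(n)[:,:,::-1]);
for n in("scene","top","wrist"):print(n,camera_model(n))
E
```

```text
{'time_s': 0.0, 'joint_positions': array([ 1.12443257e+00,  4.80804066e-01,  1.59686641e+00, -9.47510584e-06,
        1.06509903e+00, -4.65854603e-02]), 'joint_vel': array([ 0.00037249,  0.00211268, -0.00144633,  0.00079717, -0.00182658,
        0.00105004]), 'tau': array([ 1.67578615e-03, -9.50614357e+01, -4.30207086e+01,  3.08834742e-04,
        1.14068203e-02,  1.19724641e-04]), 'position': array([0.25287505, 0.59857387, 0.40409307]), 'orientation': array([ 1.98558403e-01,  9.80088881e-01, -5.71654454e-04, -1.39550215e-04]), 'wrist_force': array([-0.34994183, -0.56216648,  0.01399529]), 'moment': array([0.01190043, 0.02349918, 0.01647537]), 'finger_force': 0.0, 'width': 0.08524350631588819}
scene {'K': array([[362.778426  ,   0.        , 317.96613915],
       [  0.        , 362.778426  , 202.52631451],
       [  0.        ,   0.        ,   1.        ]]), 'k1': 0.009391159269933311, 'rvec': array([ 2.16086009, -1.08820595,  0.4631017 ]), 'tvec': array([-0.22630708,  0.45241738,  0.55547651])}
top {'K': array([[387.68154076,   0.        , 318.77514035],
       [  0.        , 387.68154076, 204.39592191],
       [  0.        ,   0.        ,   1.        ]]), 'k1': 0.017888250883291417, 'rvec': array([ 2.12709738, -2.14012066,  0.18458018]), 'tvec': array([0.1375295 , 0.60977577, 0.94946105])}
wrist {'K': array([[300.26697338,   0.        , 318.51026573],
       [  0.        , 300.26697338, 202.45383249],
       [  0.        ,   0.        ,   1.        ]]), 'k1': -0.04219779766611941, 'tool_from_camera': array([[-6.72581463e-04, -9.61092306e-01, -2.76226586e-01,
         6.96285407e-02],
       [ 9.99998478e-01, -1.09115958e-03,  1.36165255e-03,
        -2.04023157e-04],
       [-1.61008107e-03, -2.76225250e-01,  9.61091577e-01,
         3.21144004e-02],
       [ 0.00000000e+00,  0.00000000e+00,  0.00000000e+00,
         1.00000000e+00]])}
```

View pics/scene0.png

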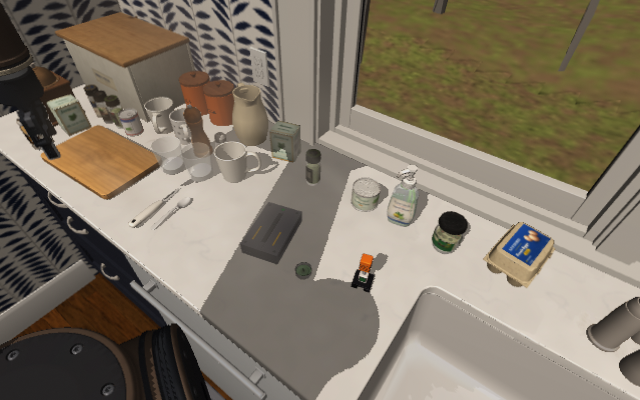

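View pics/top0.png

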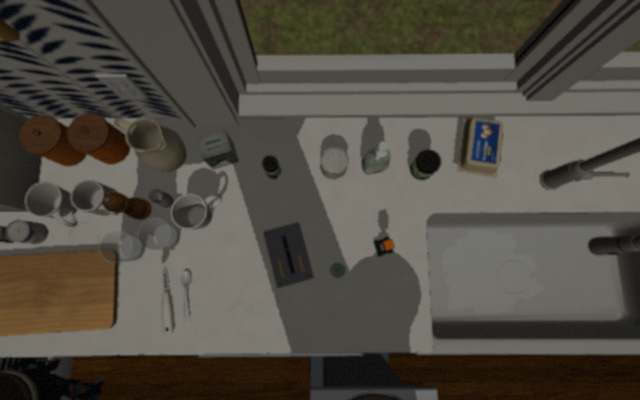

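The scene view shows the dock around (272,232) and the thermometer at (364,272), with the candle at (303,270). In the top view the dock is at (288,254) and the thermometer at (385,245). Next I'll enlarge these.

Run:
```python
import cv2,numpy as np
a=cv2.imread("pics/top0.png");b=cv2.imread("pics/scene0.png")
f=lambda i,x,y,w,h,s:cv2.resize(i[y:y+h,x:x+w],None,fx=s,fy=s,interpolation=cv2.INTER_CUBIC)
A=np.hstack([f(a,250,215,80,60+15,5),f(a,365,220,40,75//2,10)[:375]])
B=np.hstack([f(b,235,195,80,45+30,5),f(b,340,245,50,47,8)[:375,:400]])
A=cv2.convertScaleAbs(A,alpha=1.8)
o=np.vstack([A,B[:,:800]]);print(o.shape,A.shape)
cv2.imwrite("pics/crop1.png",o[:, :] if o.shape[0]<=600 else cv2.resize(o,(640,600)))
```

```text
Traceback (most recent call last):
ValueError: all the input array dimensions except for the concatenation axis must match exactly, but along dimension 0, the array at index 0 has size 375 and the array at index 1 has size 370
```

Run:
```python
import cv2,numpy as np
a=cv2.imread("pics/top0.png");b=cv2.imread("pics/scene0.png")
f=lambda i,x,y,w,h,W:cv2.resize(i[y:y+h,x:x+w],(W,300),interpolation=cv2.INTER_CUBIC)
A=np.hstack([f(a,250,215,80,75,320),f(a,365,225,40,37,320)])   # x4 ; x8(approx 8.1)
A=cv2.convertScaleAbs(A,alpha=1.8)
B=np.hstack([f(b,235,195,80,75,320),f(b,345,247,40,50,320)])
cv2.imwrite("pics/crop1.png",np.vstack([A,B]))
```

```text
(no output)
```

View pics/crop1.png

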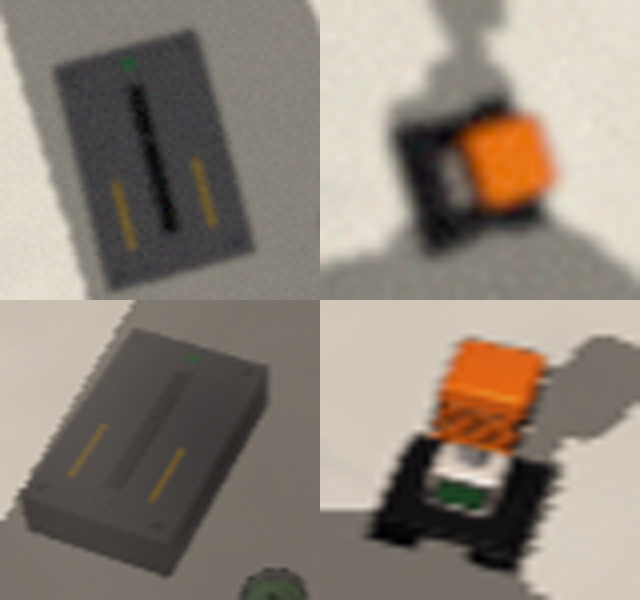

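The crops show the lamp at top-left (127,63), with the slot running from (137,86) to (171,232). The marks are at the end nearer the robot. The thermometer's screen and the gap under its foot face the scene camera, so the hook points away from that camera. Next I'll triangulate.

```bash
cat > h.py <<'E'
import numpy as np,cv2
from bench import *
from scipy.spatial.transform import Rotation as R
def cam(n,st=None):
    m=camera_model(n)
    if n=="wrist":
        T=np.eye(4);T[:3,:3]=R.from_quat(st["orientation"]).as_matrix();T[:3,3]=st["position"]
        W=np.linalg.inv(T@m["tool_from_camera"]);return m["K"],m["k1"],W[:3,:3],W[:3,3]
    return m["K"],m["k1"],cv2.Rodrigues(m["rvec"])[0],m["tvec"]
def d(k):return np.array([k,0,0,0,0.])
def proj(c,P):
    return cv2.projectPoints(np.atleast_2d(np.float64(P)),cv2.Rodrigues(c[2])[0],c[3],c[0],d(c[1]))[0][:,0]
def ray(c,uv):
    p=cv2.undistortPoints(np.float64([[uv]]),c[0],d(c[1]))[0,0]
    v=c[2].T@np.r_[p,1];return -c[2].T@c[3],v/np.linalg.norm(v)
def onz(c,uv,z):
    o,v=ray(c,uv);return o+v*(z-o[2])/v[2]
def tri(cs,uvs):
    A=np.zeros((3,3));b=np.zeros(3)
    for c,u in zip(cs,uvs):
        o,v=ray(c,u);M=np.eye(3)-np.outer(v,v);A+=M;b+=M@o
    return np.linalg.solve(A,b)
E
python3 - <<'E'
from h import *
np.set_printoptions(precision=4,suppress=True)
t,s=cam("top"),cam("scene")
tl=lambda x,y:(250+x/4,215+y/4); tr=lambda x,y:(365+(x-320)/8,225+y*37/300)
bl=lambda x,y:(235+x/4,195+(y-300)/4); br=lambda x,y:(345+(x-320)/8,247+(y-300)/6)
print("scene cam",-s[2].T@s[3],"top",-t[2].T@t[3])
for n,a,b in [("lamp",tl(127,63),bl(192,358)),("slot+",tl(137,88),bl(185,373)),("slot-",tl(171,231),bl(115,487)),
 ("mL+",tl(116,182),bl(104,426)),("mL-",tl(131,249),bl(72,474)),("mR+",tl(196,160),bl(182,451)),("mR-",tl(211,226),bl(153,501)),("cap",tr(510,160),br(497,370))]:
    print(n,tri([t,s],[a,b]),onz(t,a,.036),onz(s,b,.036))
for p in [(370,538),(515,568),(415,535),(475,553)]: print("foot",onz(s,br(*p),0))
for p in [(392,130),(432,250),(540,215)]: print("footT",onz(t,tr(*p),.015))
print(onz(t,(338,270),.015))
E
```

```text
scene cam [ 0.0751 -0.2111  0.7171] top [0.441  0.1367 1.0388]
lamp [0.5448 0.2303 0.0341] [0.5446 0.2302 0.036 ] [0.5436 0.229  0.036 ]
slot+ [0.5286 0.2228 0.0388] [0.5283 0.2236 0.036 ] [0.5309 0.2241 0.036 ]
slot- [0.4377 0.2009 0.032 ] [0.4372 0.2011 0.036 ] [0.436  0.1979 0.036 ]
mL+ [0.4684 0.2366 0.0339] [0.4683 0.2364 0.036 ] [0.4672 0.2352 0.036 ]
mL- [0.427  0.2256 0.0364] [0.4261 0.2264 0.036 ] [0.428  0.2249 0.036 ]
mR+ [0.482  0.1854 0.0339] [0.4819 0.1853 0.036 ] [0.4808 0.1841 0.036 ]
mR- [0.4411 0.1747 0.0351] [0.4402 0.1757 0.036 ] [0.4417 0.1732 0.036 ]
cap [ 0.5039 -0.0371  0.0891] [ 0.5068 -0.0459  0.036 ] [ 0.541  -0.0233  0.036 ]
foot [ 0.4779 -0.024   0.    ]
foot [ 0.4914 -0.0633  0.    ]
foot [ 0.4866 -0.0335  0.    ]
foot [ 0.4902 -0.0511  0.    ]
footT [ 0.5181 -0.0113  0.015 ]
footT [ 0.4793 -0.0231  0.015 ]
footT [ 0.4904 -0.0589  0.015 ]
[0.4434 0.0847 0.015 ]
```

```bash
cat >> h.py <<'E'
def go(target,yaw_y=None):
    "tool-frame shift (mm) and twist (deg, do shift first) from here to TCP target / tool-y heading"
    s=state();M=R.from_quat(s["orientation"]).as_matrix()
    a=np.degrees(np.arctan2(M[1,1],M[0,1]))
    print("t",round(s["time_s"],2),"pos",s["position"].round(4),"y heading",a.round(2),"F",s["wrist_force"].round(2),"w",round(s["width"],4))
    print("shift mm",(M.T@(np.array(target)-s["position"])*1000).round(1),"twist",None if yaw_y is None else round(((a-yaw_y+90)%180)-90,2))
E
python3 -m inch '[[[0,0,0,-0.049,0],[0,0,0,-0.049,0],[0,0,0,-0.049,0],[0,0,0,-0.049,0],[0,0,0,-0.049,0],[0,0,0,-0.049,0],[0,0,0,-0.049,0],[0,0,0,0,0]]]'
python3 -c "
from h import *
go([.504,-.037,.36],108)"
```

```text
time_s: 0.77
position: [0.2529, 0.5986, 0.4044]
orientation: [-0.161, 0.987, -0.0, -0.0]
wrist_force: [0.0, -0.1, 0.2]
width: 0.0857
finger_force: 0.0
t 0.77 pos [0.2529 0.5986 0.4044] y heading 108.56 F [ 0.01 -0.07  0.19] w 0.0857
shift mm [ -35.7 -682.5   44.7] twist 0.56
```

```bash
python3 -m inch '[[[-0.002,-0.038,0.0025,0,0],[-0.002,-0.038,0.0025,0,0],[-0.002,-0.038,0.0025,0,0],[-0.002,-0.038,0.0025,0,0],[-0.002,-0.038,0.0025,0,0],[-0.002,-0.038,0.0025,0,0],[-0.002,-0.038,0.0025,0,0],[-0.002,-0.038,0.0025,0,0],[-0.002,-0.038,0.0025,0,0],[-0.002,-0.038,0.0025,0,0]]]' >/dev/null
python3 -m inch '[[[-0.002,-0.038,0.0025,0,0],[-0.002,-0.038,0.0025,0,0],[-0.002,-0.038,0.0025,0,0],[-0.002,-0.038,0.0025,0,0],[-0.002,-0.038,0.0025,0,0],[-0.002,-0.038,0.0025,0,0],[-0.002,-0.038,0.0025,0,0],[-0.002,-0.036,0.0025,0,0],[0,0,0,0,0],[0,0,0,0,0]]]'
python3 - <<'E'
from h import *
go([.504,-.037,.36],108)
s=state();np.save("w1.npy",np.r_[s["position"],s["orientation"]])
cv2.imwrite("pics/w1.png",snapshot("wrist")[:,:,::-1])
E
```

```text
time_s: 2.43
position: [0.5011, -0.0394, 0.3593]
orientation: [-0.155, 0.988, 0.0, -0.0]
wrist_force: [-1.0, 0.1, -0.7]
width: 0.0852
finger_force: 0.0
t 2.43 pos [ 0.5011 -0.0394  0.3593] y heading 107.87 F [-0.98  0.09 -0.74] w 0.0852
shift mm [-3.5  1.4 -0.7] twist -0.13
```

View pics/w1.png

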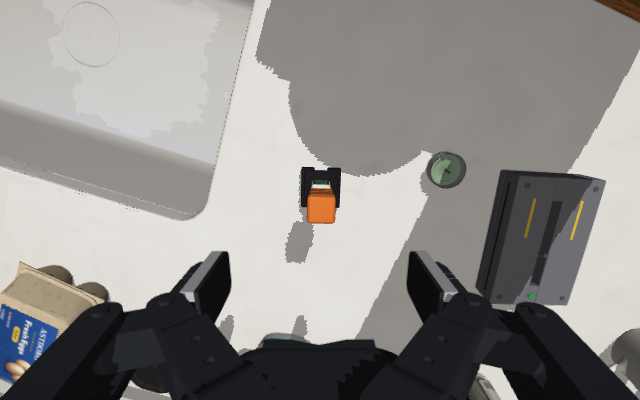

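The cap top is at about (321,208) and square to the image, so the tool heading already matches. The dock is on the right, with its marks near (530,217) and (577,221), its slot between (556,203) and (538,284), and its lamp at (532,296).

Run:
```python
from h import *
np.set_printoptions(precision=4,suppress=True)
w=np.load("w1.npy");st=dict(position=w[:3],orientation=w[3:])
c=cam("wrist",st);t=cam("top");I=cv2.imread("pics/w1.png");
hsv=cv2.cvtColor(I,cv2.COLOR_BGR2HSV)
m=((hsv[...,0]<16)&(hsv[...,1]>180)&(hsv[...,2]>200)).astype(np.uint8);m[:150]=0;m[260:]=0;m[:,:250]=0;m[:,400:]=0
ys,xs=np.nonzero(m);print("orange top",xs.min(),xs.max(),ys.min(),ys.max(),cv2.minAreaRect(np.c_[xs,ys].astype(np.float32)))
u=(np.median(xs)+0,(ys.min()+ys.max())/2);print(u,onz(c,u,.091))
tr=lambda x,y:(365+(x-320)/8,225+y*37/300)
br=lambda x,y:(345+(x-320)/8,247+(y-300)/6);s=cam("scene")
print("tri",tri([c,t,s],[u,tr(510,160),br(497,370)]),tri([c,s],[u,br(497,370)]))
k=((hsv[...,2]<45)).astype(np.uint8);k[:150]=0;k[230:]=0;k[:,:280]=0;k[:,360:]=0
p=np.argwhere(k)[:,::-1].astype(np.float32);print("foot",cv2.minAreaRect(p))
# dock by marks & lamp
ye=((hsv[...,0]>17)&(hsv[...,0]<28)&(hsv[...,1]>130)&(hsv[...,2]>100)).astype(np.uint8);ye[:,:500]=0;ye[:180]=0;ye[250:]=0
n,l,stt,ce=cv2.connectedComponentsWithStats(ye)
for i in range(1,n):
    if stt[i,4]>30:
        q=np.argwhere(l==i)[:,::-1].astype(np.float32);vx=cv2.fitLine(q,cv2.DIST_L2,0,.01,.01).ravel()
        e1=onz(c,vx[2:]-vx[:2]*10,.036);e2=onz(c,vx[2:]+vx[:2]*10,.036)
        print("mark",stt[i],ce[i],onz(c,ce[i],.036),np.degrees(np.arctan2(*(e1-e2)[1::-1])))
g=((hsv[...,0]>50)&(hsv[...,0]<75)&(hsv[...,1]>170)).astype(np.uint8);g[:280]=0;g[305:]=0;g[:,:515]=0;g[:,560:]=0
q=np.argwhere(g)[:,::-1].mean(0);print("lamp",q,onz(c,q,.036))
```

```text
orange top 308 334 197 221 ((321.0, 209.0), (24.0, 26.0), 90.0)
(np.float64(321.0), np.float64(209.0)) [ 0.5042 -0.0365  0.091 ]
tri [ 0.5042 -0.0368  0.0893] [ 0.5055 -0.0368  0.0874]
foot ((320.22259521484375, 186.98973083496094), (38.640174865722656, 39.34339904785156), 2.12109637260437)
mark [524 198  12  40 112] [529.7411 217.1518] [0.4621 0.1806 0.036 ] 14.91100372218519
mark [570 201  13  39 103] [576.2718 219.8738] [0.449  0.2319 0.036 ] 14.699646674805875
lamp [nan nan] [nan nan nan]<stdin>:23: RuntimeWarning: Mean of empty slice.
  ret = um.true_divide(
```

```bash
python3 -m inch '[[[-0.0038,0.0016,0.02,0,0],[0,0,0.03,0,0],[0,0,0.03,0,0],[0,0,0.02,0,0],[0,0,0,0,0],[0,0,0,0,0]]]'
python3 - <<'E'
from h import *
go([.5042,-.0367,.231],107.9)
s=state();c=cam("wrist",s)
I=snapshot("wrist");cv2.imwrite("pics/w2.png",I[:,:,::-1])
np.save("w2.npy",np.r_[s["position"],s["orientation"]])
E
```

```text
time_s: 2.98
position: [0.5034, -0.0339, 0.2594]
orientation: [-0.159, 0.987, 0.0, -0.001]
wrist_force: [-0.3, -0.3, 1.5]
width: 0.0852
finger_force: 0.0
t 2.98 pos [ 0.5034 -0.0339  0.2594] y heading 108.26 F [-0.27 -0.31  1.48] w 0.0852
shift mm [ 0.  -2.9 28.4] twist 0.36
```

View pics/w2.png

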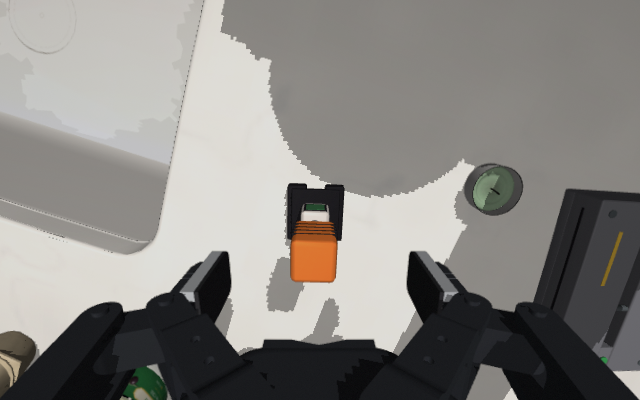

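The cap is at (313,257), slightly left of the finger centre at x≈319. That matches the computed 2.9 mm shift.

```bash
python3 -m inch '[[[0,-0.0029,0.014,0.002,0],[0,0,0.0144,0,0],[0,0,0,0,0],[0,0,0,0,0]]]'
python3 -c "
from h import *
go([.5042,-.0367,.231],107.9)"
```

```text
time_s: 3.37
position: [0.505, -0.0375, 0.2324]
orientation: [-0.157, 0.988, -0.0, 0.0]
wrist_force: [-0.0, 0.3, 1.4]
width: 0.0854
finger_force: 0.0
t 3.37 pos [ 0.505  -0.0375  0.2324] y heading 108.01 F [-0.04  0.34  1.39] w 0.0854
shift mm [0.6 1.  1.4] twist 0.11
```

```bash
python3 -m inch '[[[0,0.001,0.001,0,0.4],[0,0,0,0,0.7],[0,0,0,0,1],[0,0,0,0,1],[0,0,0,0,1],[0,0,0,0,1],[0,0,0,0,1],[0,0,0,0,1]]]'
python3 -m inch '[[[0,0,-0.02,0,1],[0,0,-0.03,0,1],[0,0,-0.03,0,1],[0,0,0,0,1],[0,0,0,0,1],[0,0,0,0,1]]]'
python3 - <<'E'
from h import *
go([.4551,.2059,.31],104.7)
cv2.imwrite("pics/w3.png",snapshot("wrist")[:,:,::-1])
E
```

```text
time_s: 4.03
position: [0.5046, -0.0368, 0.2304]
orientation: [-0.157, 0.988, -0.0, 0.0]
wrist_force: [-0.1, 0.8, 1.1]
width: 0.0235
finger_force: 61.2
time_s: 4.53
position: [0.5041, -0.0367, 0.3098]
orientation: [-0.157, 0.988, 0.0, -0.0]
wrist_force: [-0.7, 0.8, -3.0]
width: 0.023
finger_force: 61.2
t 4.53 pos [ 0.5041 -0.0367  0.3098] y heading 108.01 F [-0.74  0.84 -3.04] w 0.023
shift mm [-2.840e+01  2.459e+02 -2.000e-01] twist 3.31
```

View pics/w3.png

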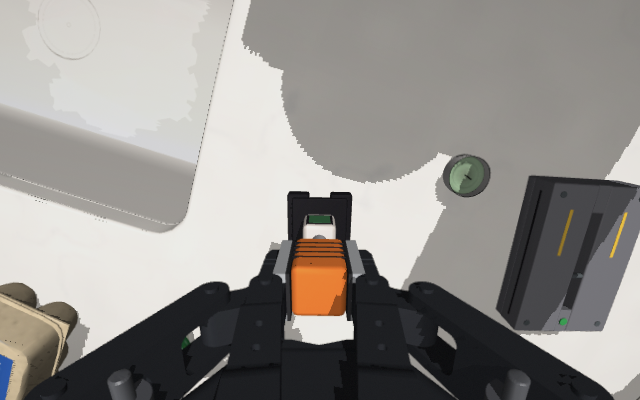

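Held by the cap at (319,287) and hanging upright. Next I'll carry it over to the seat.

```bash
python3 -m inch '[[[-0.003,0.02,0,0,1],[-0.004,0.035,0,0,1],[-0.004,0.035,0,0,1],[-0.004,0.035,0,0,1],[-0.004,0.035,0,0,1],[-0.004,0.035,0,0,1],[-0.004,0.030,0,0,1],[-0.0014,0.0209,0,0,1],[0,0,0,0.0276,1],[0,0,0,0,1]]]'
python3 -m inch '[[[0,0,0,0,1],[0,0,0,0,1]]]' >/dev/null
python3 - <<'E'
from h import *
go([.4551,.2059,.31],104.7)
s=state();np.save("w4.npy",np.r_[s["position"],s["orientation"]])
I=snapshot("wrist")[:,:,::-1].copy();cv2.imwrite("pics/w4.png",I)
c=cam("wrist",s);C=cam("top")
# prediction of dock outline for check
a=np.radians(14.7);x=np.array([np.cos(a),np.sin(a),0]);y=np.array([-x[1],x[0],0]);o=np.array([.4551,.2059,.036])+.03*x
for p in [-.05*x,.05*x,-.075*x+.048*y,-.075*x-.048*y]: print(proj(c,o+p).round(1))
E
```

```text
time_s: 5.42
position: [0.4546, 0.2069, 0.3089]
orientation: [-0.128, 0.992, -0.0, -0.001]
wrist_force: [-0.6, -0.2, -2.1]
width: 0.0234
finger_force: 61.0
t 5.58 pos [0.4554 0.2053 0.3096] y heading 104.76 F [ 0.17 -0.18 -1.39] w 0.0234
shift mm [ 0.1  0.6 -0.4] twist 0.06
[[319.6 179.6]]
[[319.5 287.1]]
[[379.7 148.9]]
[[259.5 148.9]]
```

View pics/w4.png

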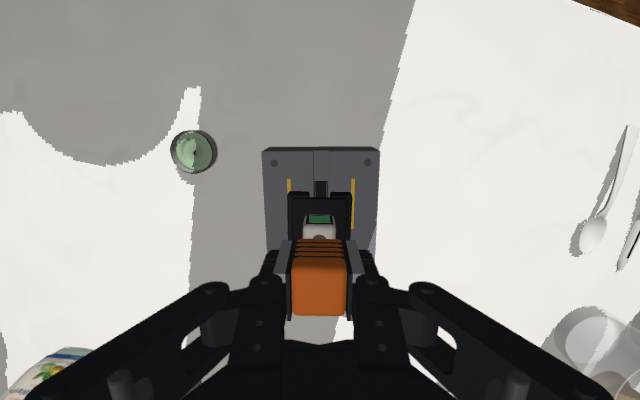

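The dock's near edge runs from x=262 to 380 and the slot is at x≈321, against a stem at x≈319.5. I need about 1.4 mm towards tool +y, then down.

```bash
python3 -m inch '[[[0,0.0014,0.01,0,1],[0,0,0.015,0,1],[0,0,0.01,0,1],[0,0,0.004,0,1],[0,0,0.001,0,1],[0,0,0,0,1],[0,0,0,0,1]]]'
python3 -m inch '[[[0,0,0.002,0,1],[0,0,0.002,0,1],[0,0,0.002,0,1],[0,0,0.002,0,1],[0,0,0,0,1],[0,0,0,0,1]]]'
python3 -c "
from h import *
go([.4551,.2059,.2499],104.7)"
```

```text
time_s: 6.22
position: [0.4553, 0.2072, 0.2706]
orientation: [-0.128, 0.992, 0.0, 0.0]
wrist_force: [-0.3, -0.3, -0.5]
width: 0.0229
finger_force: 61.1
time_s: 6.72
position: [0.4554, 0.2074, 0.2624]
orientation: [-0.128, 0.992, 0.0, 0.0]
wrist_force: [1.2, -0.1, 2.6]
width: 0.023
finger_force: 61.6
t 6.72 pos [0.4554 0.2074 0.2624] y heading 104.71 F [ 1.17 -0.15  2.61] w 0.023
shift mm [ 0.6 -1.3 12.5] twist 0.01
```

```bash
python3 -m inch '[[[0,0,0.002,0,1],[0,0,0.002,0,1],[0,0,0.002,0,1],[0,0,0.002,0,1],[0,0,0.002,0,1],[0,0,0.002,0,1],[0,0,0.0005,0,1],[0,0,0,0,1],[0,0,0,0,1]]]'
python3 - <<'E'
from h import *
go([.4551,.2059,.2499],104.7)
cv2.imwrite("pics/w5.png",np.hstack([snapshot("wrist")[120:320,200:440,::-1],snapshot("scene")[150:350,200:440,::-1]]))
E
```

```text
time_s: 7.47
position: [0.4553, 0.2074, 0.2498]
orientation: [-0.128, 0.992, 0.0, 0.0]
wrist_force: [1.7, 2.4, 6.5]
width: 0.0233
finger_force: 62.0
t 7.47 pos [0.4553 0.2074 0.2498] y heading 104.7 F [1.71 2.45 6.46] w 0.0233
shift mm [ 0.6 -1.4 -0.1] twist 0.0
```

View pics/w5.png

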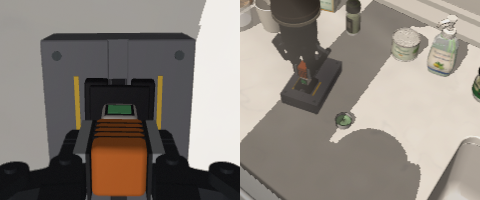

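```bash
cat > g.py <<'E'
from h import *
import sys
s=state();a=np.radians(14.7);F=s["wrist_force"];f=F[0]*np.cos(a)+F[1]*np.sin(a);l=-F[0]*np.sin(a)+F[1]*np.cos(a)
p=s["position"]-[.4553,.2074,0];x=(p[0]*np.cos(a)+p[1]*np.sin(a))*1000
print("x %.1f z %.4f  Fx %.2f Fy %.2f Fz %.2f My %.2f"%(x,s["position"][2],f,l,F[2],-s["moment"][0]*np.sin(a)+s["moment"][1]*np.cos(a)))
sys.exit(f<float(sys.argv[1]))
E
python3 g.py -9
python3 -m inch '[[[-0.002,0,0,0,1],[-0.002,0,0,0,1],[-0.002,0,0,0,1],[-0.002,0,0,0,1]]]' >/dev/null; python3 g.py -6 &&
python3 -m inch '[[[-0.002,0,0,0,1],[-0.002,0,0,0,1],[-0.002,0,0,0,1],[-0.002,0,0,0,1]]]' >/dev/null && python3 g.py -6 &&
python3 -m inch '[[[-0.002,0,0,0,1],[-0.002,0,0,0,1],[-0.002,0,0,0,1],[-0.002,0,0,0,1]]]' >/dev/null && python3 g.py -6
```

```text
x 0.0 z 0.2498  Fx 1.84 Fy 1.24 Fz 5.79 My -0.44
x 6.7 z 0.2493  Fx -5.52 Fy 1.22 Fz 6.69 My 0.86False
False
```

```bash
sed -i 's/sys.exit(f</sys.exit(int(f</; s/argv\[1\]))/argv[1])))/' g.py; tail -1 g.py
python3 -m inch '[[[-0.002,0,0,0,1],[-0.002,0,0,0,1],[-0.002,0,0,0,1],[-0.002,0,0,0,1]]]' >/dev/null; python3 g.py -8 &&
python3 -m inch '[[[-0.002,0,0,0,1],[-0.002,0,0,0,1],[-0.002,0,0,0,1],[-0.001,0,0,0,1]]]' >/dev/null && python3 g.py -8 &&
python3 -m inch '[[[-0.001,0,0,0,1],[-0.001,0,0,0,1]]]' >/dev/null && python3 g.py -8
```

```text
sys.exit(int(f<float(sys.argv[1])))
x 14.7 z 0.2493  Fx -4.88 Fy 0.53 Fz 6.75 My 0.86
x 21.9 z 0.2493  Fx -6.14 Fy 0.13 Fz 6.71 My 0.93
x 23.7 z 0.2493  Fx -5.16 Fy 0.28 Fz 6.76 My 0.83
```

```bash
python3 -m inch '[[[-0.001,0,0,0,1],[-0.001,0,0,0,1]]]' >/dev/null; python3 g.py -8 &&
python3 -m inch '[[[-0.001,0,0,0,1],[-0.001,0,0,0,1]]]' >/dev/null && python3 g.py -8 &&
python3 -m inch '[[[-0.001,0,0,0,1],[-0.001,0,0,0,1]]]' >/dev/null && python3 g.py -8 &&
python3 -m inch '[[[-0.001,0,0,0,1],[-0.001,0,0,0,1]]]' >/dev/null && python3 g.py -8 &&
python3 -m inch '[[[-0.001,0,0,0,1],[-0.001,0,0,0,1]]]' >/dev/null && python3 g.py -8 &&
python3 -m inch '[[[-0.001,0,0,0,1],[-0.001,0,0,0,1]]]' >/dev/null && python3 g.py -8 &&
python3 -m inch '[[[-0.001,0,0,0,1],[-0.001,0,0,0,1]]]' >/dev/null && python3 g.py -8 &&
python3 -m inch '[[[-0.001,0,0,0,1],[-0.001,0,0,0,1]]]' >/dev/null && python3 g.py -8
```

```text
x 25.7 z 0.2493  Fx -4.73 Fy 1.21 Fz 7.69 My 0.86
x 27.7 z 0.2493  Fx -4.96 Fy 0.67 Fz 7.75 My 0.90
x 29.7 z 0.2493  Fx -4.50 Fy 0.91 Fz 7.31 My 0.95
x 31.7 z 0.2493  Fx -4.85 Fy 0.62 Fz 7.03 My 0.86
x 33.7 z 0.2493  Fx -4.42 Fy 0.95 Fz 8.26 My 0.87
x 35.7 z 0.2493  Fx -6.14 Fy 0.10 Fz 7.79 My 0.90
x 37.7 z 0.2493  Fx -4.98 Fy 0.29 Fz 7.09 My 0.82
x 39.3 z 0.2492  Fx -9.18 Fy 0.85 Fz 8.88 My 1.83
```

My doubled and Fx jumped at x≈39 mm, so that is the pin. I'll ease off 0.7 mm, then let the cap rise.

```bash
python3 -m inch '[[[0.0007,0,0,0,1],[0,0,0,0,1]]]' >/dev/null; python3 g.py -9
python3 -m inch '[[[0,0,-0.001,0,1],[0,0,-0.001,0,1],[0,0,-0.001,0,1],[0,0,-0.001,0,1],[0,0,0,0,1]]]' >/dev/null; python3 g.py -9
python3 -m inch '[[[0,0,-0.0008,0,1],[0,0,-0.0008,0,1],[0,0,0,0,1],[0,0,0,0,1]]]' >/dev/null; python3 g.py -9
```

```text
x 38.9 z 0.2493  Fx -5.22 Fy 0.95 Fz 6.71 My 0.97
x 39.0 z 0.2535  Fx -6.22 Fy -0.14 Fz 6.39 My 1.22
x 39.0 z 0.2550  Fx -5.09 Fy 0.20 Fz 5.41 My 1.25
```

```bash
python3 -m inch '[[[0,0,-0.0005,0,1],[0,0,0,0,1]]]' >/dev/null; python3 g.py -9
python3 -m inch '[[[0,0,-0.0005,0,1],[0,0,0,0,1]]]' >/dev/null; python3 g.py -9
```

```text
x 39.0 z 0.2554  Fx -6.32 Fy 0.10 Fz 4.85 My 1.17
x 39.1 z 0.2559  Fx -6.47 Fy -0.36 Fz 4.05 My 1.19
```

```bash
python3 -m inch '[[[0,0,-0.0005,0,1],[0,0,0,0,1]]]' >/dev/null; python3 g.py -9
python3 -m inch '[[[0,0,0,0,1]]]' >/dev/null; python3 g.py -9
```

```text
x 39.1 z 0.2563  Fx -4.92 Fy 1.02 Fz 0.54 My 1.17
x 39.0 z 0.2563  Fx -6.09 Fy 0.04 Fz 0.36 My 1.15
```

Fz dropped from about 4 N to 0.4 N within 0.5 mm, so the hook is bearing under the pin. Next I'll relieve the side load and open the hand.

```bash
python3 -m inch '[[[0.0004,0,0,0,1],[0,0,0,0,1],[0,0,0,0,1],[0,0,0,0,1]]]' >/dev/null; python3 g.py -9
python3 -m inch '[[[0,0,0,0,0.6],[0,0,0,0,0.5],[0,0,0,0,0.3],[0,0,0,0,0],[0,0,0,0,0],[0,0,0,0,0],[0,0,0,0,0],[0,0,0,0,0]]]'
python3 -m inch '[[[0,0,-0.01,0,0],[0,0,-0.02,0,0],[0,0,-0.03,0,0],[0,0,-0.03,0,0],[0,0,-0.02,0,0],[0,0,0,0,0],[0,0,0,0,0],[0,0,0,0,0]]]'
python3 - <<'E'
from h import *
w=snapshot("wrist")[100:350,180:460,::-1];s=snapshot("scene")[190:290,210:330,::-1]
cv2.imwrite("pics/w6.png",np.hstack([w,cv2.resize(s,(300,250),interpolation=cv2.INTER_CUBIC)]))
E
```

```text
x 38.9 z 0.2564  Fx -5.68 Fy 0.29 Fz -2.66 My 1.14
time_s: 12.57
position: [0.4937, 0.2174, 0.2569]
orientation: [-0.128, 0.992, 0.0, 0.0]
wrist_force: [-0.0, 0.4, 0.4]
width: 0.0852
finger_force: 0.0
time_s: 13.23
position: [0.4934, 0.2173, 0.3669]
orientation: [-0.128, 0.992, 0.0, -0.0]
wrist_force: [-0.6, -0.1, 0.7]
width: 0.0853
finger_force: 0.0
```

View pics/w6.png

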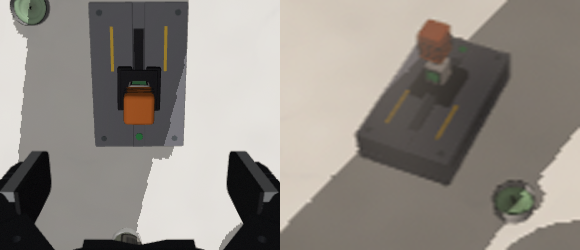

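The thermometer is standing upright on the dock, in line with the slot, and the hand is clear. I'll check the cap height, which should be about 0.116 m caught or 0.127 m free.

Run:
```python
from h import *
s=state();C={"wrist":cam("wrist",s),"scene":cam("scene"),"top":cam("top")}
def box(n,a,cx=None):
    I=cv2.cvtColor(snapshot(n),cv2.COLOR_RGB2HSV);m=(I[...,0]<16)&(I[...,1]>150)&(I[...,2]>60)
    M=np.zeros_like(m);x0,x1,y0,y1=a;M[y0:y1,x0:x1]=m[y0:y1,x0:x1];y,x=np.nonzero(M);return x.min(),x.max(),y.min(),y.max()
A={"wrist":(280,360,170,240),"scene":(255,290,190,225),"top":(270,310,230,270)}
B={}
for n in ("wrist","scene"):B[n]=box(n,A[n]);print(n,B[n])
a=np.radians(14.7);x=np.array([np.cos(a),np.sin(a),0]);y=np.array([-x[1],x[0],0])
for p in (0,.008,.011,.014):
    zt=.127-p
    c=np.array([.4935,.2175,zt])
    P=[c+i*.012*x+j*.012*y+[0,0,k] for i in(-1,1) for j in(-1,1) for k in(0,-.034)]
    for n in("wrist","scene"):
        q=proj(C[n],P);print(p,n,q[:,0].min().round(1),q[:,0].max().round(1),q[:,1].min().round(1),q[:,1].max().round(1))
```

```text
wrist (np.int64(304), np.int64(334), np.int64(188), np.int64(225))Traceback (most recent call last):
  File "<stdin>", line 8, in <module>
  File "<stdin>", line 5, in box
    return umr_minimum(a, axis, None, out, keepdims, initial, where)
ValueError: zero-size array to reduction operation minimum which has no identity
```

Run:
```python
from h import *
s=state();C={"wrist":cam("wrist",s),"scene":cam("scene")}
I=cv2.cvtColor(snapshot("scene"),cv2.COLOR_RGB2HSV)[190:230,255:295]
m=((I[...,0]<16)|(I[...,0]>174))&(I[...,1]>110);yy,xx=np.nonzero(m);print("scene",xx.min()+255,xx.max()+255,yy.min()+190,yy.max()+190,m.sum())
a=np.radians(14.7);x=np.array([np.cos(a),np.sin(a),0]);y=np.array([-x[1],x[0],0])
for p in (0,.008,.011,.014):
    c=np.array([.4935,.2175,.127-p])
    P=[c+i*.012*x+j*.012*y+[0,0,k] for i in(-1,1) for j in(-1,1) for k in(0,-.034)]
    for n in C:
        q=proj(C[n],P);print(p,n,q.min(0).round(1),q.max(0).round(1))
```

```text
scene 266 276 198 214 77
0 wrist [302.5 189.5] [336. 232.]
0 scene [263.6 192.5] [278.6 212.3]
0.008 wrist [303.  187.3] [335.3 228.1]
0.008 scene [263.9 195. ] [278.8 214.6]
0.011 wrist [303.2 186.6] [335.1 226.7]
0.011 scene [264.  195.9] [278.9 215.5]
0.014 wrist [303.4 185.8] [334.9 225.4]
0.014 scene [264.1 196.8] [279.  216.4]
```

```bash
python3 -c "
from bench import *
print(sign_off())"
```

```text
the job is handed in; nothing more can be done
None
```

The thermometer is clipped into the dock and the job is handed in at about 13 s. The spring load came off the hand as the hook met the pin, and a last camera check put the cap about 11 mm down; the hand-in returned no verdict.

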